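Check a hand vacuum pump's lever and vent it

ROBOT

A 6-joint arm with a two-finger parallel gripper is mounted at the origin on the work surface. World frame = base frame: x ahead of the robot, y to its left, z up, the work surface at z = 0. Lengths are in m, angles in rad, forces in N, time in s.
With the tool pointing down it reaches from about 0.35 to 0.85 m from the base axis. Payload 8.1 kg.
Tool frame: the origin (TCP) lies midway between the tips of the shut fingers; the grasp point (between the pads) lies 19 mm behind it; z points along the fingers, y is the line along which they close (so a half turn about z gives the same grasp; the last joint's range is limited). The gripper opens to 93 mm and grips with 3 to 60 N. Pads are 15 mm wide; open, the fingers measure 128 mm over their backs; the gripper's body (75 mm by 188 mm) begins 65 mm behind the grasp point.
Start: joints at [1.242, 0.13, 1.488, -0, 1.523, -0.085], TCP at [0.145, 0.582, 0.219] pointing down, gripper open.
Joint ranges: [-2.96, 2.96], [-0.89, 2.26], [0.02, 2.5], [-1.34, 4.48], [0, 2.73], [-2.66, 2.66]. Speed limits (rad/s): [2.39, 2.39, 2.79, 3.14, 3.14, 3.14].

INTERFACE

Orientations are given as a rotation vector (axis times angle).
In Python, from plant import read_state, read_camera, camera_model, close_job gives the robot as it stands. The module is installed in compiled form; this text tells all that it offers.
- The arm moves only by the tool carry_out, never from a script. Its argument "moves" is a list of rows, each an object of numbers: "jaw": the finger opening in m, from 0 to 0.093; "dx", "dy", "dz": the shift along the tool's x, y, z in m; "yaw": the turn about the tool's z in rad. In form: [{"jaw": .., "dx": .., "dy": .., "dz": .., "yaw": ..}, ...]. A call has 1 to 8 rows; each row shifts and turns the commanded pose from where the row before left it, along the tool's axes as they then stand; what a row does not reach is not made up. A row lasts 1/8 s, in which the tool goes at most 62.5 mm and 10.7 degrees, less where a joint would pass 70% of its speed; a pose out of reach is approached as far as the arm can. A call is refused whole if a number of a shift passes 0.0625 or a number of a turn 0.188, either way. A call with a gripper value outside its range is refused whole. The fingers move at their own pace and stop on an object; "grip_force" is the grip in N (left out, the last holds). Time passes only in rows, so rows that do not move let the fingers close. It gives the time, the measured TCP pose, the force, the opening and the grip force at its end, in the units of the state.
- read_state(): the state, without advancing time (a new reading comes with each control period).
- read_camera(name): name is "side" or "top"; returns the picture (480x640x3 uint8, red, green, blue); there is no depth.
- camera_model(name): a dict with "camera_matrix" (3x3 intrinsics, pixels), "view" (4x4, takes a point from world to camera coordinates). Camera axes: x right, y up, looking along -z (the intrinsics and any distortion apply to the point x, -y, -z); pixel columns grow to the right and rows downward; lengths in m; the calibration is good to about 2 mm. A picture is of the moment at which its call begins. camera_model takes no time and is no camera call.
- close_job(): hands the job in; it is judged then, once.
The state is a dict: "t": time; "q": joint angles; "dq": joint speeds; "joint_torque": joint torques, N m; "tool_pos": TCP position; "orientation": TCP orientation; "force": force on the tool from outside, world axes, zero at the start; "wrist_torque": the same for the moment, N m; "opening": finger opening in m; "gripper_force": force on a finger pad.
Only numpy, scipy, OpenCV 4.12 (cv2) and the standard library are available. Lean on these libraries where they do the work, as an engineer would, in place of code of your own. Each camera call takes 0.05 s, during which the arm holds its last target. There are 200 camera calls.

TASK

Check the hand vacuum pump in its bench cradle: press its blue lever in towards the black grip bar with the outside of your fingers until it meets its stop, short of the bar, hold it there for two seconds without forcing it, then let it spring fully back out. After that press the red vent button on the barrel right down and let it come up again. Only push: keep your fingers out of the gap between lever and bar, and leave the bottles, glassware and boxes standing where they are.

Things in the scene. Friction and masses are not known exactly. Their poses are not given: they have to be found in the camera images.
- pump: Hand vacuum pump lying level in a fixed cradle; place and yaw vary. Origin on the table, z up. In its frame (mm) the grey barrel, diameter 44, axis at height 85, runs along y at x = 45 from y = -85 to 85, on a base plate 100 x 170 x 14 centred at x = 45. Bar and lever stick out towards -x at height 85, only table below. Gauge, diameter 56, top at height 118, at x = 45, y = 55.
- grip_bar: The fixed black grip bar of the pump, diameter 24 (25.4 over its ribs): axis along the pump's x at y = -10, height 85, free end at x = -120. Its frame is the same as the pump's. Do not touch it.
- lever_arm: Blue lever, 128 long, 14 thick, 24 high (heights 73 to 97 mm). Origin on its vertical hinge at pump (15, 30, 85). At rest its frame is parallel to the pump's and it runs from the hinge along (-cos 0.30, +sin 0.30) in that frame, leaning away from the bar. Pressing turns it about +z: its free end moves towards the bar (pump -y).
- lever_inner: Thin black rubber strip on the lever's bar-side face, turning with the lever; origin on the hinge. It marks the gap between lever and bar: not to be touched.
- lever_pad (a point): Where to press: point on the lever's outer face (away from the bar), mid-height, 95 mm from the hinge. At rest at pump (-73.7, 64.8, 85), at the stop at pump (-79.4, 31.3, 85). Frame turned like lever_arm. Outside it (pump +y) the table is free for 80 mm or more.
- lever (a joint): Lever angle in rad: 0 at rest, 0.36 at the stop (the lever then leaves a gap of about 14 mm to the bar). A spring brings it back; at the pad it needs about 4 N to start and about 10 N at the stop. Pushing harder than 40 N at the stop would be forcing it.
- vent_top (a point): Centre of the top of the red vent button (diameter 24), on the barrel at pump (45, -50). Its frame is that of the pump, z up.
- vent (a joint): Travel of the vent button in m: 0 up, 0.006 fully down. A spring brings it up; fully down takes about 5 N.
- teal_bottle: Small blue dropper bottle, diameter 34, 75 high, loose, on the bar's side of the pump. Origin at the centre of its underside, as for all loose things here. Not to be moved.
- beaker: Glass beaker, diameter 66, 85 high, loose, beyond the lever's side of the pump. Not to be moved.
- amber_bottle: Amber bottle, diameter 44, 100 high, loose, to the left. Not to be moved.
- petri_dish: Clear shut dish, diameter 90, 16 high, loose, near right. Not to be moved.
- slide_box: Black open box of glass slides, 100 x 190 x 36 high, loose, to the robot's right. Not to be moved.
- specimen_jar: Clear jar with a green lid, diameter 60, 70 high, loose, far right. Not to be moved.

How it is judged:
By the outcome, as a careful person would: the job done as asked, in the order asked, and still so for the second after the job is handed in, with the robot touching nothing.
It also fails if it takes over 51 s, if anything falls off the work surface, if the arm or the gripper's body presses on something with over 40 N, if the wrist force passes 120 N, or if a joint passes its speed limit or range.

## Working session

There is one attempt and no reset: what is moved stays moved. The work goes in short steps, Python scripts to look and compute and a tool call to move; the robot and the scene stay as the last step left them, time stands still between calls to the robot, and variables do not carry over. Pictures are saved under pics/ and viewed, at most 10 in all, crops included, and the job is handed in when it is done.

Besides the shell and the picture viewer there is one more tool, called after "Call:" by a JSON object that holds its "api" and its "payload", one argument or row to a line. carry_out: Moves the arm, as the interface text tells. Its arguments: {"type":"object","properties":{"moves":{"type":"array","items":{"type":"object","properties":{"jaw":{"type":"number"},"dx":{"type":"number"},"dy":{"type":"number"},"dz":{"type":"number"},"yaw":{"type":"number"}}}},"grip_force":{"type":"number"}},"required":["moves"]}

```bash
mkdir -p pics
python3 - <<'E'
from plant import *
import cv2,numpy as np
for n in("top","side"):
    im=read_camera(n); cv2.imwrite(f"pics/{n}0.png",im[:,:,::-1]); m=camera_model(n); print(n,m)
s=read_state(); print(s)
E
```

```text
top {'camera_matrix': array([[605.56213763,   0.        , 315.97492095],
       [  0.        , 605.56213763, 235.36883791],
       [  0.        ,   0.        ,   1.        ]]), 'view': array([[ 0.00387622, -0.99997904,  0.00518508, -0.01616929],
       [ 0.98749974,  0.00464478,  0.1575522 , -0.53911666],
       [-0.15757298,  0.00450956,  0.98749705, -1.39540995],
       [ 0.        ,  0.        ,  0.        ,  1.        ]])}
side {'camera_matrix': array([[606.57652218,   0.        , 318.05899451],
       [  0.        , 606.57652218, 241.11339688],
       [  0.        ,   0.        ,   1.        ]]), 'view': array([[ 0.99992038, -0.00228538,  0.01240985, -0.51762714],
       [-0.0069724 ,  0.71962825,  0.69432454, -0.06718045],
       [-0.01051727, -0.69435578,  0.71955502, -1.33379403],
       [ 0.        ,  0.        ,  0.        ,  1.        ]])}
{'t': 0.1, 'q': array([ 1.24158193e+00,  1.31127222e-01,  1.48913157e+00,  1.85245237e-05,
        1.52303237e+00, -8.53721165e-02]), 'dq': array([-0.00076873, -0.00195417, -0.00303284,  0.00076307,  0.00019686,
       -0.00095147]), 'joint_torque': array([ 1.66422938e-03, -5.61334026e+01, -4.93100488e+01,  7.70975905e-02,
        2.88380828e-02, -8.70274698e-05]), 'tool_pos': array([0.14464892, 0.58177524, 0.21768884]), 'orientation': array([-3.82034891e-01, -3.11790585e+00,  2.60459548e-03]), 'force': array([ 0.22779681,  0.61122503, -0.57930653]), 'wrist_torque': array([-0.01071526,  0.06264382, -0.03419753]), 'gripper_force': 0.0, 'opening': 0.09244323749608026}
```

View pics/top0.png

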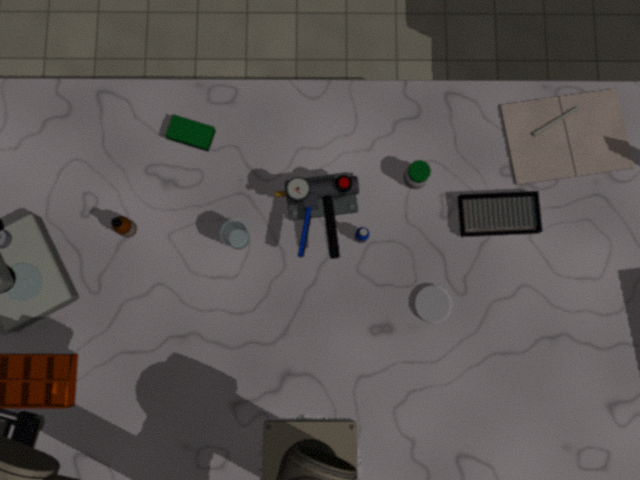

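View pics/side0.png

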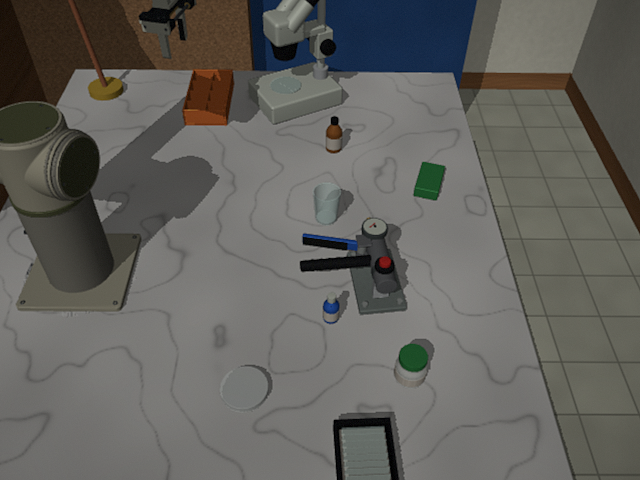

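The top view shows the gauge at about (297,188), the red button at (344,184), the lever tip at (301,255), the bar end at (334,257), the beaker at (235,234) and the teal bottle at (362,235). In the side view the gauge is at (375,227), the button at (385,264) and the lever tip at (303,238).

```bash
cat > h.py <<'E'
from plant import *
import cv2,numpy as np
def ray(n,uv):
    m=camera_model(n);K,V=m["camera_matrix"],m["view"];R,t=V[:3,:3],V[:3,3]
    p=np.linalg.inv(K)@[uv[0],uv[1],1]; return -R.T@t, R.T@(p*[1,-1,-1])
def onz(n,uv,z):
    o,d=ray(n,uv); return o+d*(z-o[2])/d[2]
def tri(a,b):
    (o,d),(p,e)=ray("top",a),ray("side",b)
    s=np.linalg.lstsq(np.c_[d,-e],p-o,rcond=None)[0]
    x,y=o+d*s[0],p+e*s[1]; return (x+y)/2,np.linalg.norm(x-y)
def blob(im,lo,hi,win):
    h=cv2.cvtColor(im,cv2.COLOR_RGB2HSV); m=cv2.inRange(h,np.array(lo),np.array(hi)); k=np.zeros_like(m);u0,v0,u1,v1=win;k[v0:v1,u0:u1]=m[v0:v1,u0:u1]
    n,l,s,c=cv2.connectedComponentsWithStats(k); i=1+np.argmax(s[1:,4]); ys,xs=np.where(l==i); return c[i],s[i],np.c_[xs,ys]
E
python3 - <<'E'
from h import *
T,S=read_camera("top"),read_camera("side")
R=((0,120,70),(8,255,255)); B=((105,120,40),(130,255,255)); W=((0,0,120),(180,70,255))
rt=blob(T,*R,(325,165,365,205)); rs=blob(S,*R,(365,245,405,285))
gt=blob(T,*W,(284,175,311,202)); gs=blob(S,*W,(360,214,390,241))
for b in(rt,rs,gt,gs): print(b[0],b[1])
print("button",tri(rt[0],rs[0])); print("gauge",tri(gt[0],gs[0]),onz("top",gt[0],.118),onz("side",gs[0],.118))
bt=blob(T,*B,(285,195,320,265)); print("lever",bt[0],bt[1])
bk=blob(T,(0,0,0),(180,255,32),(318,190,345,262)); print("bar",bk[0],bk[1])
for n,b in(("lever",bt),("bar",bk)):
    w=np.array([onz(n_,p,z)[:2] for n_,p,z in (("top",q,.09) for q in b[2])])
    vx,vy,x,y=cv2.fitLine(w.astype(np.float32),cv2.DIST_L2,0,.01,.01).ravel(); print(n,np.degrees(np.arctan2(vy,vx)),x,y,"x range",w[:,0].min(),w[:,0].max(), w[w[:,0].argmin()])
for n,uv,z in(("beaker",(235,234),.06),("teal",(362,235),.075)): print(n,onz("top",uv,z))
V=[cv2.resize(T[150:270,220:380],(800,600),interpolation=2)]
cv2.imwrite("pics/c1.png",V[0][:,:,::-1])
E
```

```text
Traceback (most recent call last):
  File "h.py", line 14, in blob
    n,l,s,c=cv2.connectedComponentsWithStats(k); i=1+np.argmax(s[1:,4]); ys,xs=np.where(l==i); return c[i],s[i],np.c_[xs,ys]
                                                     ~~~~~~~~~^^^^^^^^^
ValueError: attempt to get argmax of an empty sequence
```

```bash
cat > m.py <<'E'
from h import *
T,S=read_camera("top"),read_camera("side")
h=cv2.cvtColor(T,cv2.COLOR_RGB2HSV); g=cv2.cvtColor(S,cv2.COLOR_RGB2HSV)
print([h[v,u].tolist() for u,v in((344,184),(293,186),(304,235),(331,225))],[g[v,u].tolist() for u,v in((385,262),(371,224))])
V=cv2.resize(T[150:270,220:380],(800,600),interpolation=2); cv2.imwrite("pics/c1.png",V[:,:,::-1])
def tryb(*a):
    try: return blob(*a)
    except ValueError: print("none",a[1:]); return None
def red(im,win):
    return tryb(np.ascontiguousarray(im[:,:,::-1]),(110,120,60),(130,255,255),win)  # swap R/B: red->120
B=((105,110,35),(130,255,255)); W=((0,0,95),(180,90,255))
rt=red(T,(325,165,365,205)); rs=red(S,(365,245,405,285))
gt=tryb(T,*W,(284,175,311,202)); gs=tryb(S,*W,(360,214,390,241))
for b in(rt,rs,gt,gs): print(b and (b[0],b[1]))
if rt and rs: print("button",tri(rt[0],rs[0]))
if gt and gs: print("gauge",tri(gt[0],gs[0]),onz("top",gt[0],.118),onz("side",gs[0],.118))
bt=tryb(T,*B,(285,195,320,265)); bk=tryb(T,(0,0,0),(180,255,32),(318,190,345,262))
for n,b in(("lever",bt),("bar",bk)):
    if not b: continue
    w=np.array([onz("top",q,.09)[:2] for q in b[2]])
    vx,vy,x,y=cv2.fitLine(w.astype(np.float32),cv2.DIST_L2,0,.01,.01).ravel(); print(n,b[1],np.degrees(np.arctan2(vy,vx)),x,y,"x range",w[:,0].min(),w[:,0].max(), w[w[:,0].argmin()])
for n,uv,z in(("beaker",(235,234),.06),("teal",(362,235),.075)): print(n,onz("top",uv,z))
E
python3 m.py
```

```text
[[1, 255, 106], [17, 17, 106], [111, 232, 88], [60, 159, 8]] [[1, 204, 121], [34, 17, 121]]
(array([343.61728395, 182.20987654]), array([339, 178,  10,  10,  81], dtype=int32))
(array([384.49579832, 261.7394958 ]), array([379, 256,  12,  12, 119], dtype=int32))
(array([297.83534137, 187.99598394]), array([289, 179,  19,  19, 249], dtype=int32))
(array([374.23940678, 222.72457627]), array([360, 214,  30,  21, 472], dtype=int32))
button (array([ 0.64809862, -0.07589359,  0.12345662]), np.float64(0.001618108779369976))
gauge (array([0.63345569, 0.02791284, 0.12949436]), np.float64(9.823599702356084e-06)) [0.63622679 0.02821747 0.118     ] [0.63514713 0.03971222 0.118     ]
lever [298 206  14  51 269] -9.458935 0.5442457 0.012660035 x range 0.4837725178020954 0.6003930460231677 [0.48377252 0.02264813]
bar [322 190  23  68 634] 1.8156418 0.56351155 -0.048382044 x range 0.4817930486632699 0.6387382881654227 [ 0.48179305 -0.04814262]
beaker [0.53879081 0.17614977 0.06      ]
teal [ 0.53540965 -0.12058862  0.075     ]
```

View pics/c1.png

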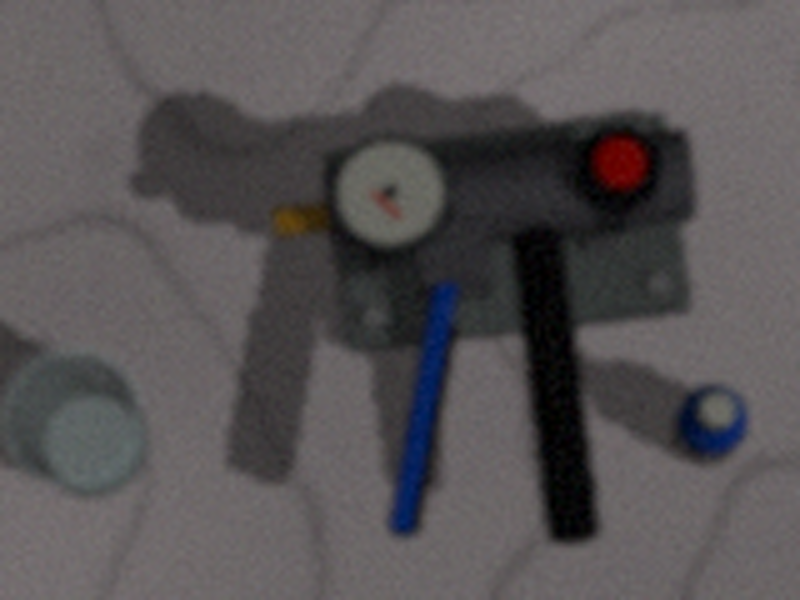

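The pump comes out at origin ≈ (0.598,-0.0315) and yaw ≈ 0.115. Gauge to button measures 104.8 mm against the true 105, and the bar end and lever face agree with this pose. I'll shut the jaw, align to the pump and travel high.

Call:
{"api": "carry_out", "payload": {
  "moves": [
    {"jaw": 0, "yaw": -0.18},
    {"jaw": 0, "yaw": -0.18},
    {"dx": -0.0275, "dy": -0.05},
    {"dx": -0.0275, "dy": -0.05},
    {"dx": -0.0275, "dy": -0.05},
    {"dx": -0.0275, "dy": -0.05},
    {"dx": -0.0275, "dy": -0.05},
    {"dx": -0.0275, "dy": -0.05}
  ],
  "grip_force": 40
}}

```text
invalid input at $.moves[0]: expected keys jaw, dx, dy, dz, yaw
```

```bash
cat > st.py <<'E'
from plant import *
import numpy as np
from scipy.spatial.transform import Rotation as R
s=read_state();O=np.array([.5977,-.0315,0]);P=R.from_euler('z',.115)
A=R.from_rotvec(s["orientation"])
print("t",round(s["t"],2),"pump mm",(P.inv().apply(s["tool_pos"]-O)*1e3).round(1),"F pump",P.inv().apply(s["force"]).round(1),"open",round(s["opening"],4),"toolx in pump deg",np.degrees(np.arctan2(*P.inv().apply(A.apply([1,0,0]))[1::-1])).round(1),"tilt z",A.apply([0,0,1]).round(3))
E
python3 st.py
```

```text
t 0.3 pump mm [-379.5  661.5  218.3] F pump [ 0.7 -0.6  0.5] open 0.0931 toolx in pump deg 159.4 tilt z [-0.    -0.001 -1.   ]
```

Call:
{"api": "carry_out", "payload": {
  "moves": [
    {"jaw": 0, "dx": 0, "dy": 0, "dz": 0, "yaw": -0.18},
    {"jaw": 0, "dx": 0, "dy": 0, "dz": 0, "yaw": -0.18},
    {"jaw": 0, "dx": -0.0275, "dy": -0.05, "dz": 0, "yaw": 0},
    {"jaw": 0, "dx": -0.0275, "dy": -0.05, "dz": 0, "yaw": 0},
    {"jaw": 0, "dx": -0.0275, "dy": -0.05, "dz": 0, "yaw": 0},
    {"jaw": 0, "dx": -0.0275, "dy": -0.05, "dz": 0, "yaw": 0},
    {"jaw": 0, "dx": -0.0275, "dy": -0.05, "dz": 0, "yaw": 0},
    {"jaw": 0, "dx": -0.0275, "dy": -0.05, "dz": 0, "yaw": 0}
  ],
  "grip_force": 40
}}

```text
t: 1.3
tool_pos: [0.3443, 0.3019, 0.2188]
orientation: [-0.183, 3.136, 0.001]
force: [0.5, 1.2, 0.1]
opening: 0.0175
gripper_force: 0.0
```

```bash
python3 st.py
```

```text
t 1.3 pump mm [-213.5  360.3  218.8] F pump [0.6 1.2 0.1] open 0.0175 toolx in pump deg -179.9 tilt z [ 0.001  0.    -1.   ]
```

Call:
{"api": "carry_out", "payload": {
  "moves": [
    {"jaw": 0, "dx": -0.0274, "dy": -0.05, "dz": 0, "yaw": 0},
    {"jaw": 0, "dx": -0.0274, "dy": -0.05, "dz": 0, "yaw": 0},
    {"jaw": 0, "dx": -0.0274, "dy": -0.05, "dz": 0, "yaw": 0},
    {"jaw": 0, "dx": -0.0274, "dy": -0.05, "dz": 0, "yaw": 0},
    {"jaw": 0, "dx": -0.0274, "dy": -0.05, "dz": 0, "yaw": 0},
    {"jaw": 0, "dx": 0, "dy": 0, "dz": 0.03, "yaw": 0},
    {"jaw": 0, "dx": 0, "dy": 0, "dz": 0, "yaw": 0},
    {"jaw": 0, "dx": 0, "dy": 0, "dz": 0, "yaw": 0}
  ]
}}

```text
t: 2.3
tool_pos: [0.5084, 0.0715, 0.1893]
orientation: [-0.184, 3.136, 0.0]
force: [-0.0, 0.8, 0.9]
opening: 0.0006
gripper_force: 0.0
```

```bash
python3 st.py
python3 - <<'E'
from h import *
S=read_camera("side");T=read_camera("top")
V=np.vstack([cv2.resize(S[180:300,260:420],(400,300),interpolation=2),cv2.resize(T[150:270,220:380],(400,300),interpolation=2)]);cv2.imwrite("pics/c2.png",V[:,:,::-1])
E
```

```text
t 2.3 pump mm [-76.9 112.5 189.3] F pump [0.1 0.7 0.9] open 0.0006 toolx in pump deg -179.9 tilt z [ 0.  0. -1.]
```

View pics/c2.png

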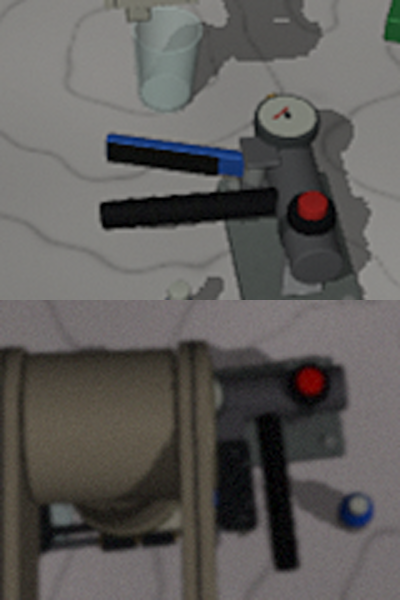

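The fingers are above the free table outside the lever (side crop, fingertips at about (135,15)), and the lever is at rest. Now straight down.

Call:
{"api": "carry_out", "payload": {
  "moves": [
    {"jaw": 0, "dx": 0, "dy": 0, "dz": 0.03, "yaw": 0},
    {"jaw": 0, "dx": 0, "dy": 0, "dz": 0.03, "yaw": 0},
    {"jaw": 0, "dx": 0, "dy": 0, "dz": 0.03, "yaw": 0},
    {"jaw": 0, "dx": 0, "dy": 0, "dz": 0.03, "yaw": 0},
    {"jaw": 0, "dx": 0, "dy": -0.006, "dz": 0, "yaw": 0},
    {"jaw": 0, "dx": 0, "dy": -0.006, "dz": 0, "yaw": 0},
    {"jaw": 0, "dx": 0, "dy": 0, "dz": 0, "yaw": 0}
  ]
}}

```text
t: 3.28
tool_pos: [0.5115, 0.0586, 0.0707]
orientation: [-0.181, 3.133, -0.0]
force: [-0.1, 0.1, 0.6]
opening: 0.0005
gripper_force: 0.0
```

```bash
python3 st.py
python3 - <<'E'
from h import *
S=read_camera("side")
V=cv2.resize(S[170:290,260:420],(800,600),interpolation=2);cv2.imwrite("pics/c3.png",V[:,:,::-1])
E
```

```text
t 3.27 pump mm [-75.3  99.4  70.7] F pump [-0.1  0.1  0.6] open 0.0005 toolx in pump deg -180.0 tilt z [ 0.003 -0.    -1.   ]
```

View pics/c3.png

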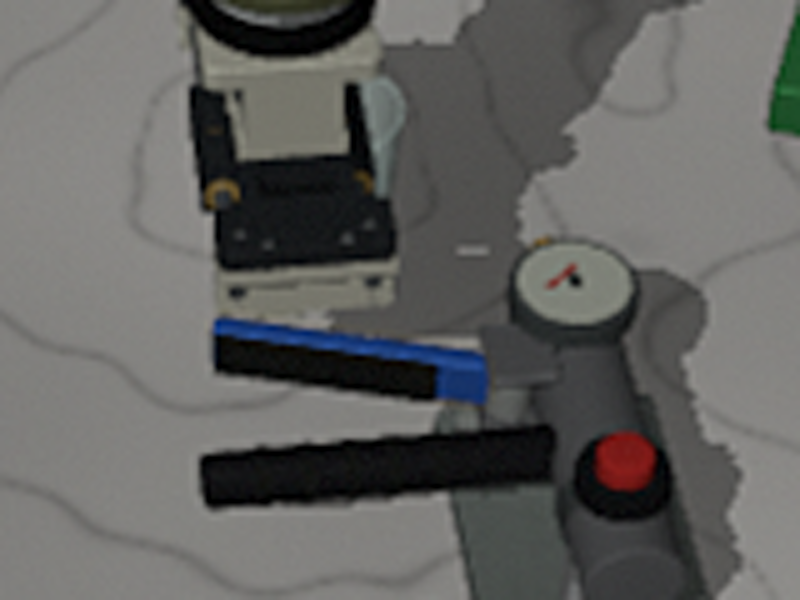

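The fingers are lowered just outside the lever, with the lever's blue top edge still at rest in front of them. I'll start the press.

Call:
{"api": "carry_out", "payload": {
  "moves": [
    {"jaw": 0, "dx": 0.002, "dy": -0.005, "dz": 0, "yaw": 0},
    {"jaw": 0, "dx": 0, "dy": -0.005, "dz": 0, "yaw": 0},
    {"jaw": 0, "dx": 0, "dy": -0.004, "dz": 0, "yaw": 0},
    {"jaw": 0, "dx": 0, "dy": -0.004, "dz": 0, "yaw": 0},
    {"jaw": 0, "dx": 0, "dy": -0.004, "dz": 0, "yaw": 0},
    {"jaw": 0, "dx": 0, "dy": -0.004, "dz": 0, "yaw": 0},
    {"jaw": 0, "dx": 0, "dy": 0, "dz": 0, "yaw": 0}
  ]
}}

```text
t: 4.2
tool_pos: [0.5103, 0.0335, 0.0682]
orientation: [0.182, -3.135, -0.002]
force: [-2.2, 4.9, 0.6]
opening: 0.0006
gripper_force: 2.6
```

```bash
python3 st.py
```

```text
t 4.2 pump mm [-79.3  74.6  68.2] F pump [-1.6  5.1  0.6] open 0.0006 toolx in pump deg -179.9 tilt z [-0.001  0.001 -1.   ]
```

Call:
{"api": "carry_out", "payload": {
  "moves": [
    {"jaw": 0, "dx": 0, "dy": -0.004, "dz": 0, "yaw": 0},
    {"jaw": 0, "dx": 0, "dy": -0.004, "dz": 0, "yaw": 0},
    {"jaw": 0, "dx": 0, "dy": -0.004, "dz": 0, "yaw": 0},
    {"jaw": 0, "dx": 0, "dy": -0.004, "dz": 0, "yaw": 0},
    {"jaw": 0, "dx": 0, "dy": -0.004, "dz": 0, "yaw": 0},
    {"jaw": 0, "dx": 0, "dy": 0, "dz": 0, "yaw": 0},
    {"jaw": 0, "dx": 0, "dy": 0, "dz": 0, "yaw": 0}
  ]
}}

```text
t: 5.08
tool_pos: [0.5115, 0.0145, 0.0677]
orientation: [0.183, -3.132, -0.004]
force: [-6.9, 7.8, 2.5]
opening: 0.0006
gripper_force: 4.3
```

```bash
python3 st.py
```

```text
t 5.08 pump mm [-80.4  55.5  67.7] F pump [-5.9  8.5  2.5] open 0.0006 toolx in pump deg -179.9 tilt z [-0.004  0.002 -1.   ]
```

Call:
{"api": "carry_out", "payload": {
  "moves": [
    {"jaw": 0, "dx": 0, "dy": -0.002, "dz": 0, "yaw": 0},
    {"jaw": 0, "dx": 0, "dy": -0.002, "dz": 0, "yaw": 0},
    {"jaw": 0, "dx": 0, "dy": -0.001, "dz": 0, "yaw": 0},
    {"jaw": 0, "dx": 0, "dy": 0, "dz": 0, "yaw": 0}
  ]
}}

```text
t: 5.58
tool_pos: [0.5118, 0.0098, 0.0677]
orientation: [0.183, -3.132, -0.005]
force: [-8.3, 9.5, 3.0]
opening: 0.0005
gripper_force: 5.4
```

```bash
python3 st.py
```

```text
t 5.58 pump mm [-80.6  50.9  67.7] F pump [-7.2 10.4  3. ] open 0.0005 toolx in pump deg -179.9 tilt z [-0.005  0.003 -1.   ]
```

Call:
{"api": "carry_out", "payload": {
  "moves": [
    {"jaw": 0, "dx": 0, "dy": -0.001, "dz": 0, "yaw": 0},
    {"jaw": 0, "dx": 0, "dy": -0.001, "dz": 0, "yaw": 0},
    {"jaw": 0, "dx": 0, "dy": 0, "dz": 0, "yaw": 0}
  ]
}}

```text
t: 5.95
tool_pos: [0.5119, 0.0079, 0.0677]
orientation: [0.183, -3.132, -0.005]
force: [-8.6, 10.2, 5.4]
opening: 0.0005
gripper_force: 5.6
```

```bash
python3 st.py
```

```text
t 5.95 pump mm [-80.7  49.   67.7] F pump [-7.4 11.1  5.4] open 0.0005 toolx in pump deg -179.9 tilt z [-0.005  0.003 -1.   ]
```

Call:
{"api": "carry_out", "payload": {
  "moves": [
    {"jaw": 0, "dx": 0, "dy": -0.001, "dz": 0, "yaw": 0},
    {"jaw": 0, "dx": 0, "dy": -0.001, "dz": 0, "yaw": 0},
    {"jaw": 0, "dx": 0, "dy": 0, "dz": 0, "yaw": 0}
  ]
}}

```text
t: 6.32
tool_pos: [0.5121, 0.0062, 0.0677]
orientation: [0.183, -3.131, -0.006]
force: [-8.8, 11.0, 4.5]
opening: 0.0005
gripper_force: 6.3
```

```bash
python3 st.py
```

```text
t 6.33 pump mm [-80.8  47.3  67.7] F pump [-7.5 12.   4.5] open 0.0005 toolx in pump deg -179.9 tilt z [-0.005  0.003 -1.   ]
```

Call:
{"api": "carry_out", "payload": {
  "moves": [
    {"jaw": 0, "dx": 0, "dy": -0.001, "dz": 0, "yaw": 0},
    {"jaw": 0, "dx": 0, "dy": -0.001, "dz": 0, "yaw": 0},
    {"jaw": 0, "dx": 0, "dy": 0, "dz": 0, "yaw": 0}
  ]
}}

```text
t: 6.7
tool_pos: [0.5121, 0.0059, 0.0677]
orientation: [0.184, -3.131, -0.01]
force: [-11.3, 18.9, 5.9]
opening: 0.0006
gripper_force: 10.5
```

```bash
python3 st.py;  python3 - <<'E'
from h import *
S=read_camera("side")
V=cv2.resize(S[170:290,260:420],(800,600),interpolation=2);cv2.imwrite("pics/c4.png",V[:,:,::-1])
E
```

```text
t 6.7 pump mm [-80.8  47.   67.7] F pump [-9.1 20.   5.9] open 0.0006 toolx in pump deg -179.9 tilt z [-0.005  0.006 -1.   ]
```

View pics/c4.png

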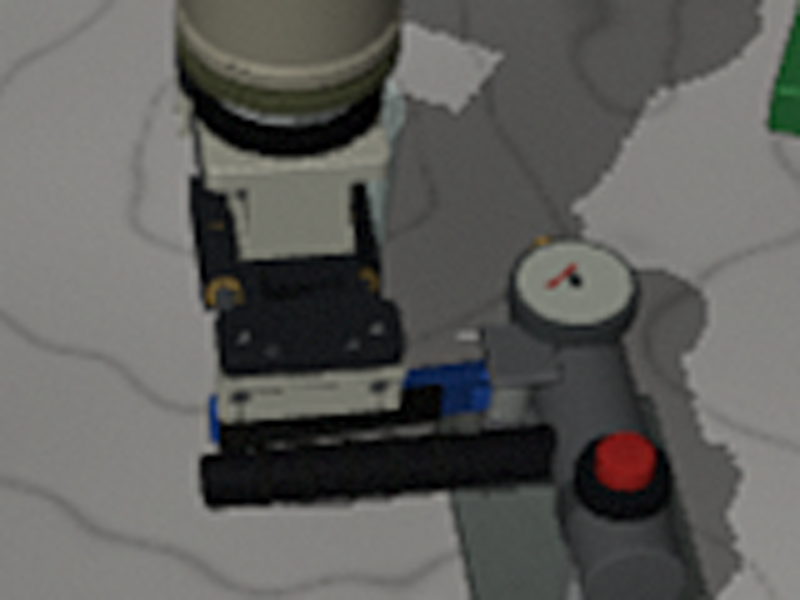

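The lever is now parallel to the bar with a gap left. The force jumped to 20 N and the motion ceased, so it is at the stop. I'll hold for about 2.6 s.

Call:
{"api": "carry_out", "payload": {
  "moves": [
    {"jaw": 0, "dx": 0, "dy": 0, "dz": 0, "yaw": 0},
    {"jaw": 0, "dx": 0, "dy": 0, "dz": 0, "yaw": 0},
    {"jaw": 0, "dx": 0, "dy": 0, "dz": 0, "yaw": 0},
    {"jaw": 0, "dx": 0, "dy": 0, "dz": 0, "yaw": 0},
    {"jaw": 0, "dx": 0, "dy": 0, "dz": 0, "yaw": 0},
    {"jaw": 0, "dx": 0, "dy": 0, "dz": 0, "yaw": 0},
    {"jaw": 0, "dx": 0, "dy": 0, "dz": 0, "yaw": 0},
    {"jaw": 0, "dx": 0, "dy": 0, "dz": 0, "yaw": 0}
  ]
}}

```text
t: 7.75
tool_pos: [0.512, 0.0059, 0.0677]
orientation: [0.184, -3.131, -0.01]
force: [-10.2, 19.8, 5.3]
opening: 0.0003
gripper_force: 10.4
```

Call:
{"api": "carry_out", "payload": {
  "moves": [
    {"jaw": 0, "dx": 0, "dy": 0, "dz": 0, "yaw": 0},
    {"jaw": 0, "dx": 0, "dy": 0, "dz": 0, "yaw": 0},
    {"jaw": 0, "dx": 0, "dy": 0, "dz": 0, "yaw": 0},
    {"jaw": 0, "dx": 0, "dy": 0, "dz": 0, "yaw": 0},
    {"jaw": 0, "dx": 0, "dy": 0, "dz": 0, "yaw": 0},
    {"jaw": 0, "dx": 0, "dy": 0, "dz": 0, "yaw": 0},
    {"jaw": 0, "dx": 0, "dy": 0, "dz": 0, "yaw": 0},
    {"jaw": 0, "dx": 0, "dy": 0, "dz": 0, "yaw": 0}
  ]
}}

```text
t: 8.75
tool_pos: [0.5121, 0.0059, 0.0677]
orientation: [0.184, -3.131, -0.01]
force: [-10.5, 19.0, 5.9]
opening: 0.0006
gripper_force: 10.4
```

Call:
{"api": "carry_out", "payload": {
  "moves": [
    {"jaw": 0, "dx": 0, "dy": 0, "dz": 0, "yaw": 0},
    {"jaw": 0, "dx": 0, "dy": 0, "dz": 0, "yaw": 0},
    {"jaw": 0, "dx": 0, "dy": 0, "dz": 0, "yaw": 0},
    {"jaw": 0, "dx": 0, "dy": 0, "dz": 0, "yaw": 0},
    {"jaw": 0, "dx": 0, "dy": 0, "dz": 0, "yaw": 0}
  ]
}}

```text
t: 9.38
tool_pos: [0.512, 0.0059, 0.0677]
orientation: [0.184, -3.131, -0.01]
force: [-10.2, 19.2, 6.5]
opening: 0.0006
gripper_force: 10.4
```

Call:
{"api": "carry_out", "payload": {
  "moves": [
    {"jaw": 0, "dx": 0, "dy": 0.006, "dz": 0, "yaw": 0},
    {"jaw": 0, "dx": 0, "dy": 0.008, "dz": 0, "yaw": 0},
    {"jaw": 0, "dx": 0, "dy": 0.008, "dz": 0, "yaw": 0},
    {"jaw": 0, "dx": 0, "dy": 0.008, "dz": 0, "yaw": 0},
    {"jaw": 0, "dx": 0, "dy": 0.008, "dz": 0, "yaw": 0},
    {"jaw": 0, "dx": 0, "dy": 0.008, "dz": 0, "yaw": 0},
    {"jaw": 0, "dx": 0, "dy": 0.008, "dz": 0, "yaw": 0},
    {"jaw": 0, "dx": 0, "dy": 0.005, "dz": 0, "yaw": 0}
  ]
}}

```text
t: 10.38
tool_pos: [0.5074, 0.0611, 0.0685]
orientation: [0.183, -3.136, 0.0]
force: [0.3, -0.3, -0.1]
opening: 0.0003
gripper_force: 0.0
```

Call:
{"api": "carry_out", "payload": {
  "moves": [
    {"jaw": 0, "dx": 0, "dy": 0, "dz": 0, "yaw": 0},
    {"jaw": 0, "dx": 0, "dy": 0, "dz": -0.03, "yaw": 0},
    {"jaw": 0, "dx": 0, "dy": 0, "dz": -0.03, "yaw": 0},
    {"jaw": 0, "dx": 0, "dy": 0, "dz": -0.03, "yaw": 0},
    {"jaw": 0, "dx": 0, "dy": 0, "dz": -0.02, "yaw": 0},
    {"jaw": 0, "dx": 0, "dy": 0, "dz": 0, "yaw": 0}
  ]
}}

```text
t: 11.12
tool_pos: [0.509, 0.0606, 0.1805]
orientation: [-0.182, 3.133, -0.001]
force: [-0.3, 0.1, 0.0]
opening: 0.0004
gripper_force: 0.0
```

```bash
python3 st.py;  python3 - <<'E'
from h import *
S=read_camera("side")
V=cv2.resize(S[170:290,260:420],(800,600),interpolation=2);cv2.imwrite("pics/c5.png",V[:,:,::-1])
for n,P in(("side",(.6481,-.0759,.1235)),("side",(.6481,-.0759,.118))):
    m=camera_model(n);p=m["view"]@[*P,1];q=m["camera_matrix"]@(p[:3]*[1,-1,-1]);print(P,q[:2]/q[2])
E
```

```text
t 11.12 pump mm [-77.5 101.6 180.5] F pump [-0.3  0.2  0. ] open 0.0004 toolx in pump deg -179.9 tilt z [ 0.004 -0.    -1.   ]
(0.6481, -0.0759, 0.1235) [384.9000496  261.63707811]
(0.6481, -0.0759, 0.118) [384.6457453 263.4950661]
```

View pics/c5.png

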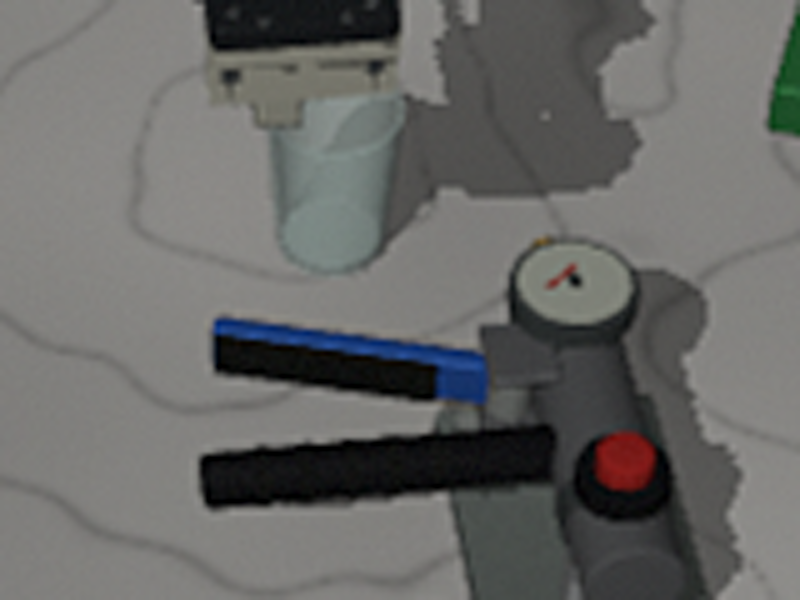

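The lever is back at rest, in the same pixels as before, and the beaker is untouched. Next is the vent button.

Call:
{"api": "carry_out", "payload": {
  "moves": [
    {"jaw": 0, "dx": -0.0245, "dy": -0.0303, "dz": 0, "yaw": 0},
    {"jaw": 0, "dx": -0.0245, "dy": -0.0303, "dz": 0, "yaw": 0},
    {"jaw": 0, "dx": -0.0245, "dy": -0.0303, "dz": 0, "yaw": 0},
    {"jaw": 0, "dx": -0.0245, "dy": -0.0303, "dz": 0, "yaw": 0},
    {"jaw": 0, "dx": -0.0245, "dy": -0.0303, "dz": 0, "yaw": 0},
    {"jaw": 0, "dx": 0, "dy": 0, "dz": 0.02, "yaw": 0},
    {"jaw": 0, "dx": 0, "dy": 0, "dz": 0.02, "yaw": 0},
    {"jaw": 0, "dx": 0, "dy": 0, "dz": 0, "yaw": 0}
  ]
}}

```text
t: 12.18
tool_pos: [0.644, -0.0742, 0.1344]
orientation: [0.183, -3.13, -0.003]
force: [0.0, 0.2, -0.2]
opening: 0.0002
gripper_force: 0.0
```

```bash
python3 st.py;  python3 - <<'E'
from h import *
S=read_camera("side")
V=cv2.resize(S[190:310,310:470],(800,600),interpolation=2);cv2.imwrite("pics/c6.png",V[:,:,::-1])
E
```

```text
t 12.18 pump mm [ 41.1 -47.7 134.4] F pump [ 0.   0.2 -0.2] open 0.0002 toolx in pump deg -179.9 tilt z [-0.007  0.001 -1.   ]
```

View pics/c6.png

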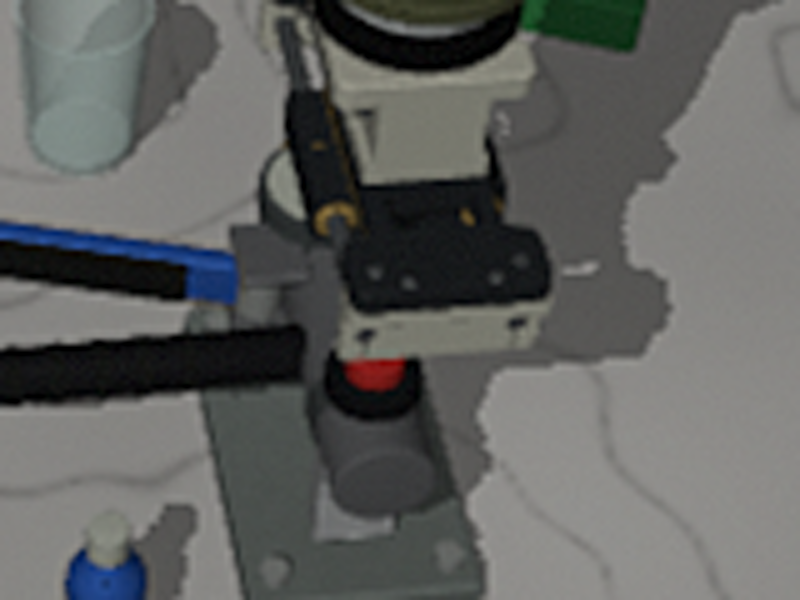

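Run:
```python
from h import *
m=camera_model("side")
def pr(P,o):
    p=m["view"]@[*P,1];q=m["camera_matrix"]@(p[:3]*[1,-1,-1]);return ((q[:2]/q[2]-o)*5).round()
s=read_state()["tool_pos"]
ex=np.array([.9934,.1147,0]);ey=np.array([-.1147,.9934,0]);z=np.array([0,0,1])
print("c5 tcp",pr((.509,.0606,.1805),(260,170)))
print("c3 tcp",pr((.5115,.0586,.0707),(260,170)))
print("c6 tcp",pr(s,(310,190)))
for sx in(-7.5,7.5):
  for h in(0,20): print(sx,h,pr(s+ex*sx*1e-3-ey*.0175+z*h*1e-3,(310,190)))
S=read_camera("side");print(S[250:266:1,372:396:4].tolist()[::4])
```

```text
c5 tcp [274. 118.]
c3 tcp [278. 309.]
c6 tcp [370. 333.]
-7.5 0 [359. 368.]
-7.5 20 [364. 333.]
7.5 0 [397. 365.]
7.5 20 [402. 330.]
[[[66, 66, 68], [66, 67, 69], [65, 65, 59], [15, 19, 20], [16, 17, 20], [14, 16, 18]], [[65, 66, 67], [67, 67, 69], [119, 119, 109], [108, 108, 99], [121, 121, 110], [111, 110, 101]], [[65, 66, 67], [63, 65, 67], [122, 122, 111], [121, 121, 109], [120, 121, 111], [122, 121, 111]], [[58, 59, 60], [10, 12, 15], [121, 15, 14], [129, 20, 19], [131, 23, 20], [0, 2, 8]]]
```

Run:
```python
from h import *
S=read_camera("side").astype(int)
for v in range(250,268): print(v,''.join('R' if p[0]>p[1]+40 else 'b' if p[0]>95 and 4<p[0]-p[2]<25 else 'k' if p.max()<40 else '.' for p in S[v,370:425]))
```

```text
250 ............kkkkkkkkkkkkk............bbbbbbbbbbbbbbb...
251 ..........bbb............bbbbbbbbbbbbbbbbbbbbbbbbbb....
252 ...........bbbbbbbbbbbbbbbbbbbbbbbbbbbbbbb.....bb......
253 ..........bbbbbbbbbbbbbbbbbbbbbbbbbbbbbbbbbk...bb......
254 .........bbbb....bbbbbbbbbbbbbbbbbbbbbbbbbb...bbb......
255 k........bbb..kk.bbbbbbbbbbbbbbbbbbbbbbbbbbbbbbbb......
256 k........bbb....bbbbbbbbbbbbbbbbbbbbbbbbbbbbbbbbb......
257 k........bbbbbbbbbbbbbbbbbbbbbbbbbbbbbbbbbbbbbbb.......
258 k........bbbbbbbbbbbbbbbbbbbbbbbbbbbbbbbbbb............
259 k......k.bbbbb.b.bbbbbbbbbbbbbbbbb.bb..................
260 k.....kkk.bb......RRR..................................
261 k.....kkkRRRRRRRRRRRRkkk...............................
262 k....kkkkRRRRRRRRRRRRkkk..............b...........b..b.
263 k....kkkkRRRRRRRRRRRRkkk...............b...b...b.bb..b.
264 k....kkkkRRRRRRRRRRRRkkk.............................b.
265 k....kkkkRRRRRRRRRRR.kkkk................bb......b..b..
266 ....kkkkkkRRRRRRRRRRkkkkk.............b..bb..bbbbbb....
267 ....kkkkkkk.RRRRRRRkkkkkk.............bbb..bb..bb......
```

The wide gripper part sits about 60 mm above and in front of the tip, so it hides the tip from this view. The earlier frames agree with that geometry, and the measured TCP pose can be trusted. I'll centre and approach.

Call:
{"api": "carry_out", "payload": {
  "moves": [
    {"jaw": 0, "dx": -0.002, "dy": 0, "dz": 0, "yaw": 0},
    {"jaw": 0, "dx": 0, "dy": 0, "dz": 0, "yaw": 0},
    {"jaw": 0, "dx": 0, "dy": 0, "dz": 0, "yaw": 0}
  ]
}}

```text
t: 12.7
tool_pos: [0.6492, -0.0752, 0.1391]
orientation: [-0.183, 3.136, -0.0]
force: [0.1, 0.2, -0.4]
opening: 0.0005
gripper_force: 0.0
```

```bash
python3 st.py
```

```text
t 12.7 pump mm [ 46.1 -49.3 139.1] F pump [ 0.1  0.1 -0.4] open 0.0005 toolx in pump deg -179.9 tilt z [ 0.001 -0.    -1.   ]
```

Call:
{"api": "carry_out", "payload": {
  "moves": [
    {"jaw": 0, "dx": 0.001, "dy": -0.0005, "dz": 0.003, "yaw": 0},
    {"jaw": 0, "dx": 0, "dy": 0, "dz": 0.003, "yaw": 0},
    {"jaw": 0, "dx": 0, "dy": 0, "dz": 0.002, "yaw": 0},
    {"jaw": 0, "dx": 0, "dy": 0, "dz": 0.002, "yaw": 0},
    {"jaw": 0, "dx": 0, "dy": 0, "dz": 0.002, "yaw": 0},
    {"jaw": 0, "dx": 0, "dy": 0, "dz": 0.002, "yaw": 0},
    {"jaw": 0, "dx": 0, "dy": 0, "dz": 0, "yaw": 0}
  ]
}}

```text
t: 13.58
tool_pos: [0.648, -0.0759, 0.1248]
orientation: [-0.182, 3.136, -0.0]
force: [-1.5, 0.7, 2.8]
opening: 0.0001
gripper_force: 1.4
```

```bash
python3 st.py
```

```text
t 13.57 pump mm [ 44.9 -49.8 124.8] F pump [-1.4  0.8  2.8] open 0.0001 toolx in pump deg -179.9 tilt z [ 0. -0. -1.]
```

Contact has begun (2.8 N), so I'll press on in 1 mm rows.

Call:
{"api": "carry_out", "payload": {
  "moves": [
    {"jaw": 0, "dx": 0, "dy": 0, "dz": 0.001, "yaw": 0},
    {"jaw": 0, "dx": 0, "dy": 0, "dz": 0.001, "yaw": 0},
    {"jaw": 0, "dx": 0, "dy": 0, "dz": 0.001, "yaw": 0},
    {"jaw": 0, "dx": 0, "dy": 0, "dz": 0, "yaw": 0}
  ]
}}

```text
t: 14.08
tool_pos: [0.6481, -0.0759, 0.1218]
orientation: [-0.182, 3.136, -0.0]
force: [-1.0, -0.4, 4.2]
opening: 0.0006
gripper_force: 2.3
```

Call:
{"api": "carry_out", "payload": {
  "moves": [
    {"jaw": 0, "dx": 0, "dy": 0, "dz": 0.001, "yaw": 0},
    {"jaw": 0, "dx": 0, "dy": 0, "dz": 0.001, "yaw": 0},
    {"jaw": 0, "dx": 0, "dy": 0, "dz": 0, "yaw": 0}
  ]
}}

```text
t: 14.45
tool_pos: [0.6482, -0.0759, 0.1212]
orientation: [-0.183, 3.136, -0.0]
force: [-7.1, 1.1, 13.7]
opening: 0.0007
gripper_force: 6.5
```

The button has bottomed: force rose to 13.7 N with little further motion. A slight extra press, then lift off.

Call:
{"api": "carry_out", "payload": {
  "moves": [
    {"jaw": 0, "dx": 0, "dy": 0, "dz": 0.001, "yaw": 0},
    {"jaw": 0, "dx": 0, "dy": 0, "dz": 0, "yaw": 0},
    {"jaw": 0, "dx": 0, "dy": 0, "dz": 0, "yaw": 0}
  ]
}}

```text
t: 14.82
tool_pos: [0.6482, -0.0758, 0.1211]
orientation: [-0.183, 3.135, -0.001]
force: [-9.7, 1.5, 17.5]
opening: 0.0006
gripper_force: 9.0
```

Call:
{"api": "carry_out", "payload": {
  "moves": [
    {"jaw": 0, "dx": 0, "dy": 0, "dz": -0.004, "yaw": 0},
    {"jaw": 0, "dx": 0, "dy": 0, "dz": -0.006, "yaw": 0},
    {"jaw": 0, "dx": 0, "dy": 0, "dz": -0.01, "yaw": 0},
    {"jaw": 0, "dx": 0, "dy": 0, "dz": -0.03, "yaw": 0},
    {"jaw": 0, "dx": 0, "dy": 0, "dz": -0.03, "yaw": 0},
    {"jaw": 0, "dx": 0, "dy": 0, "dz": -0.03, "yaw": 0},
    {"jaw": 0, "dx": 0, "dy": 0, "dz": 0, "yaw": 0},
    {"jaw": 0, "dx": 0, "dy": 0, "dz": 0, "yaw": 0}
  ]
}}

```text
t: 15.82
tool_pos: [0.6477, -0.0758, 0.2276]
orientation: [0.182, -3.135, -0.0]
force: [0.1, -0.0, -0.2]
opening: 0.0001
gripper_force: 0.0
```

```bash
python3 st.py;  python3 - <<'E'
from h import *
S=read_camera("side")
rs=blob(np.ascontiguousarray(S[:,:,::-1]),(110,120,60),(130,255,255),(365,245,405,285));print(rs[:2])
V=cv2.resize(S[120:390,200:560],(800,600),interpolation=2);cv2.imwrite("pics/c7.png",V[:,:,::-1])
E
```

```text
t 15.82 pump mm [ 44.6 -49.7 227.6] F pump [ 0.1 -0.1 -0.2] open 0.0001 toolx in pump deg -179.9 tilt z [-0.001  0.    -1.   ]
(array([384.49586777, 261.78512397]), array([379, 256,  12,  12, 121], dtype=int32))
```

View pics/c7.png

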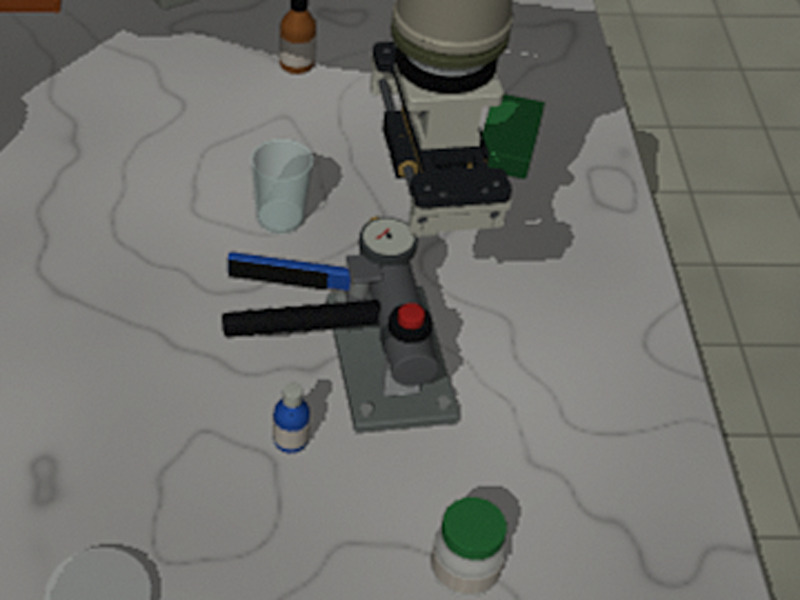

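The button is back up, with its centroid at (384.5,261.8) as before. The lever is at rest, nothing else has moved, and the arm is clear.

```bash
python3 -c "from plant import close_job; print(close_job())"
```

```text
the job is handed in; nothing more can be done
None
```

The job is handed in after 15.8 s: I pressed the lever to its stop, held it there for over 2.5 s at about 22 N and let it spring fully back, then pressed the vent button down to its stop and let it come up; nothing else in view had moved.

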